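# Empty the used sample vials through the bin's flap

### The job

Take the white handled cup, push the spring flap of the yellow disposal bin open with the cup's rim and then tip all three used vials through it into the bin, keeping the gripper off the flap. Let the flap close again and stand the empty cup upright on the floor of the white tray, next to the wash bottle. Do not knock the microscope, and leave the wash bottle, the amber jar and the petri dish standing where they are.

Things in the scene. Friction and masses are not known exactly. Their poses are not given: they have to be found in the camera images.
- cup_center (a point): White plastic collecting cup with a straight side handle; this point is on the cup's axis, half-way up, 33 mm above its underside. Cup: 66 mm high, outer diameter 60 mm at the foot widening to 100 mm at the rim (the wall flares 17 degrees), wall 3.5 mm, floor 5 mm thick, 0.11 kg. Axes: z up along the cup to its mouth; -x towards the handle. The rim is 33 mm above this point. It starts upright on the bench with the three vials standing in it.
- cup_grip (a point): Middle of the blue grip on the cup's handle, same axes as the cup: 112 mm from the cup's axis on its -x side and 78 mm above the cup's underside. The handle is a round bar 16 mm thick that leaves the cup near the rim (46 mm from the axis, 58 mm up) and rises 17 degrees to its free end (157 mm from the axis, 91 mm up).
- vial1_center (a point): Used glass sample vial with a red cap, a cylinder 20 mm in diameter and 62 mm long, 0.025 kg; the point is its centre, z along it. Starts upright in the cup. The vials are smooth (friction about 0.2): they begin to slide out when the cup is tipped to about 80 to 88 degrees from upright and run out freely at 100 degrees.
- vial2_center (a point): Second vial, alike.
- vial3_center (a point): Third vial, alike.
- bin: Yellow disposal bin with a blue hood, fixed to the bench. Origin: on its underside; x runs from the front (the side to tip from) to the back, y across, z up. Outside it reaches from x = -85 to +100 mm, y = -80 to +80 mm. Walls 4 mm. The front is 145 mm high; from its top edge the hood slopes up towards the back at 10 degrees to a flat top at z = 173 mm (from x = 75 to 100 mm). In the slope is the opening, 128 mm wide (y) and 97 mm long up the slope, closed by the flap.
- flap_hinge (a point): Middle of the hinge line of the bin's aluminium flap, along the bin's y, at the lower (front) edge of the opening: 60 mm in front of the bin's origin (x = -60 mm) and 149 mm up. Same axes as the bin. The flap is a 96 by 124 mm plate, 3 mm thick, that runs from the hinge up the slope.
- flap (a joint): Angle of the flap in rad: 0 shut (flush in the 10 degree slope), growing as it is pushed inwards and down, 0.17 level, at most 1.25. It opens only inwards. A spring shuts it: torque about 0.09 Nm near shut and 0.15 Nm at 0.6 rad, so pushing with the rim 40 mm past the hinge takes 2 to 4 N. The vials' weight alone does not open it.
- tray: White tray, fixed to the bench, 180 mm (its x) by 240 mm (its y), walls 24 mm high and 4 mm thick, floor 4 mm thick. Origin: centre of its underside, z up. The wash bottle stands in its +y half; the -y half is free.
- wash_bottle_center (a point): White wash bottle with a red cap standing loose in the tray, 60 mm in diameter, 142 mm high to the top of the cap, with a thin bent spout up to 183 mm; the point is on its axis, 70 mm above its underside.
- jar_center (a point): Loose amber glass jar, 60 mm in diameter, 95 mm high; the point is its centre. Leave alone.
- dish_center (a point): Loose closed petri dish, 90 mm in diameter, 16 mm high; the point is its centre. Leave alone.
- microscope: Cream stereo microscope, fixed to the bench. Origin: centre of its base's underside, z up. Base 180 mm (x) by 150 mm (y), 40 mm high; column at the back; the head with two black eyepieces, 110 mm wide at most (130 mm over the focus knobs), overhangs the front of the base by 46 mm (out to x = -136 mm) between 235 and 307 mm height. Do not knock it.
There are look-alikes about, which are no part of the job. Of the things shaped like the part that bears cup_center, the white one is meant.

How it is judged:
On the way, in this order (a step that is already met when the one before it is completed fails the run):
1. the cup's rim presses the bin's flap open (by more than 0.25 rad) (value of joint flap above 0.25 rad and contact force between cup and flap above 0.3 N), for 0.1 s.
2. all three vials are in the bin, below the flap (x of vial1_center in the frame of bin between -0.083 and 0.098 m and y of vial1_center in the frame of bin between -0.078 and 0.078 m and z of vial1_center in the frame of bin between 0 and 0.105 m and x of vial2_center in the frame of bin between -0.083 and 0.098 m and y of vial2_center in the frame of bin between -0.078 and 0.078 m and z of vial2_center in the frame of bin between 0 and 0.105 m and x of vial3_center in the frame of bin between -0.083 and 0.098 m and y of vial3_center in the frame of bin between -0.078 and 0.078 m and z of vial3_center in the frame of bin between 0 and 0.105 m), for 0.2 s.
At the end, for the whole second after the job is handed in: All three vials lie inside the bin (centres less than 105 mm above its underside), the flap is shut (less than 0.06 rad), and the cup stands released and at rest, upright (within 4 degrees) with its foot flat on the tray's floor; wash bottle, jar and dish are within 20 mm of where they stood (all of step 2 and value of joint flap below 0.06 rad and x of cup_center in the frame of tray between -0.062 and 0.062 m and y of cup_center in the frame of tray between -0.09 and 0.09 m and z of cup_center in the frame of tray below 0.041 m and angle between cup_center's own z axis and vertical below 0.07 rad and linear speed of cup below 0.02 m/s and distance of each of wash_bottle_center, jar_center, dish_center from where it was at the start of the episode below 0.02 m); the robot touches nothing.
It fails at once if the gripper or arm touches the flap (contact force between any of the fingers, the arm and flap above 0.5 N).
It fails at once if the microscope is knocked (more than 8 N) (contact force between microscope and anything else above 8 N).
It fails at once if wash bottle, jar or dish is pushed more than 30 mm or the bottle or jar tipped (distance of any of wash_bottle_center, jar_center, dish_center from where it was at the start of the episode above 0.03 m or angle between any of wash_bottle_center, jar_center's own z axis and vertical above 0.3 rad).
It also fails if it takes over 70 s, if anything falls off the work surface, if the arm or the gripper's body presses on something with over 40 N, if the wrist force passes 120 N, or if a joint passes its speed limit or range.

### The arm

A 6-joint arm with a two-finger parallel gripper is mounted at the origin on the work surface. World frame = base frame: x ahead of the robot, y to its left, z up, the work surface at z = 0. Lengths are in m, angles in rad, forces in N, time in s.
With the tool pointing down it reaches from about 0.35 to 0.8 m from the base axis. Payload 7.3 kg.
Tool frame: the origin (TCP) lies between the finger pads; the fingertips stand 25 mm ahead of it and the grasp point (between the pads) lies 6 mm ahead of it (r.tip_extent is the distance from the TCP to the fingertips, in m); z points along the fingers, y is the line along which they close (so a half turn about z gives the same grasp; the last joint's range is limited). The gripper opens to 85 mm and grips with 20 to 120 N. Pads are 22 mm wide; open, the fingers measure 114 mm over their backs; the gripper's body (76 mm by 85 mm) begins 54 mm behind the grasp point. The pads swing forward as they close: fully open they stand 13 mm farther back than shut.
Start: joints at [1.098, 0.342, 1.524, -0, 1.275, -0.146], TCP at [0.169, 0.497, 0.256] pointing down, gripper open.
Joint ranges: [-2.53, 2.53], [-0.77, 2.02], [0.04, 2.7], [-1, 4.14], [0.28, 2.66], [-3.11, 3.11]. Speed limits (rad/s): [2.57, 2.57, 3.14, 3.14, 3.14, 3.14].

### API

Orientations are given as a unit quaternion [x, y, z, w].
In Python, from workcell import r, command_gripper, optics gives the robot as it stands. The module is installed in compiled form; this text tells all that it offers. Calls block until the motion is done:
- r.reach(position, orientation): joint-space move of the TCP to a pose.
- r.move_straight(position, orientation=None, speed=0.15, max_force=None): straight line of the TCP; orientation=None keeps the orientation; speed is the mean speed in m/s. With max_force (N) it stops when the force on the tool has changed by that much, and returns True; else False.
- r.movej(angles): joint-space move.
- command_gripper(opening, force=None): finger opening in m; force is the grip in N (None keeps the last); returns when the fingers have stopped.
- r.hold(seconds).
- r.solve_ik(position, orientation): joint angles nearest the present ones, or None.
- r.read_state(): the state.
- optics.get_image(name): name is "side" or "top"; returns (picture, depth): 420x560x3 uint8, red, green, blue; 420x560 float32, m along the optical axis (not along the pixel's ray), 0 where there is no reading.
- optics.camera_model(name): a dict with "K" (3x3 intrinsics, pixels), "R" (3x3) and "t" (3): a world point X has camera coordinates R X + t. Camera axes: x right, y down, z forward; pixel columns grow to the right and rows downward; lengths in m; the calibration is good to about 2 mm. A picture is of the moment at which its call begins. camera_model takes no time and is no camera call.
A pose or a line that the arm cannot do raises r.PlanningError and nothing moves.
- r.finish_job(): hands the job in; it is judged then, once.
The state is a dict: "time_s": time; "joint_positions": joint angles; "dq": joint speeds; "tau": joint torques, N m; "eef_pos": TCP position; "eef_rot": TCP orientation; "contact_force": force on the tool from outside, world axes, zero at the start; "torque": the same for the moment, N m; "grip_width": finger opening in m; "grip_force": force on a finger pad.
Only numpy, scipy, OpenCV 4.12 (cv2) and the standard library are available. Lean on these libraries where they do the work, as an engineer would, in place of code of your own. Each camera call takes 0.05 s, during which the arm holds its last target. There are 200 camera calls.

## Working session

There is one attempt and no reset: what is moved stays moved. The work goes in short steps, each a Python script; the robot and the scene stay as the last script left them, time stands still between calls to the robot, and variables do not carry over. Pictures are saved under pics/ and viewed, at most 10 in all, crops included, and the job is handed in when it is done.

```bash
mkdir -p pics; python3 - <<'E'
from workcell import r, optics
import cv2,numpy as np
for n in("side","top"):
    im,d=optics.get_image(n); cv2.imwrite(f"pics/{n}0.png",im[...,::-1]); np.savez(f"{n}0.npz",im=im,d=d,**optics.camera_model(n))
    m=optics.camera_model(n); print(n,m["K"].round(1).tolist(),(-m["R"].T@m["t"]).round(3),m["R"].round(3).tolist())
print(r.read_state(), r.tip_extent)
E
```

```text
side [[470.1, 0.0, 282.0], [0.0, 470.1, 212.5], [0.0, 0.0, 1.0]] [0.444 1.011 0.793] [[-0.998, -0.063, -0.009], [-0.028, 0.56, -0.828], [0.057, -0.826, -0.561]]
top [[447.4, 0.0, 280.6], [0.0, 447.4, 211.5], [0.0, 0.0, 1.0]] [0.367 0.015 1.063] [[-0.013, -0.999, 0.033], [-0.988, 0.008, -0.156], [0.156, -0.035, -0.987]]
{'time_s': 0.1, 'joint_positions': array([ 1.09797151e+00,  3.42648113e-01,  1.52490523e+00,  1.52124631e-06,
        1.27539941e+00, -1.45984363e-01]), 'dq': array([ 6.02333864e-04, -8.45658644e-04, -1.57849503e-03,  7.18527506e-04,
        1.11670091e-03, -7.49422457e-05]), 'tau': array([ 1.45684309e-03, -4.34444475e+01, -2.46491879e+01, -2.24794212e-04,
        4.78273534e-03,  1.43092689e-05]), 'eef_pos': array([0.16837787, 0.49693301, 0.25570367]), 'eef_rot': array([ 1.62693992e-01,  9.86676341e-01, -6.47533666e-04, -2.07761612e-04]), 'contact_force': array([-0.43857443, -0.27650932,  0.55873439]), 'torque': array([-0.010661  ,  0.00627801, -0.01189526]), 'grip_force': 0.0, 'grip_width': 0.08518442327925167} 0.025
```

View pics/side0.png

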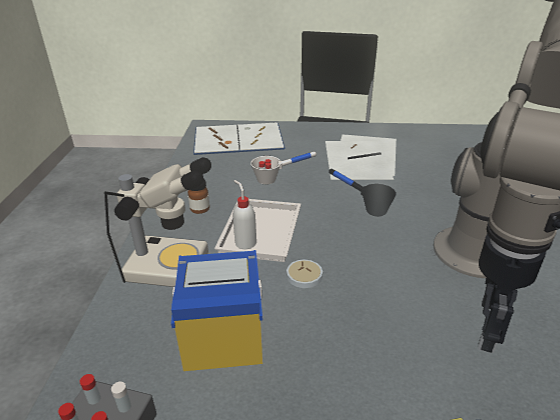

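View pics/top0.png

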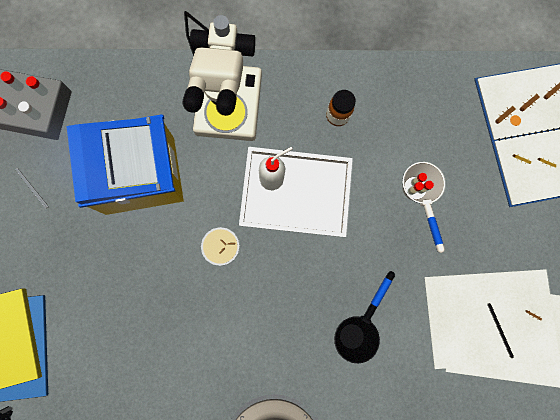

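The top view shows two cup-shaped things: the white cup with three red-capped vials at top (424,183) and side (265,168), and a dark grey or black one at top (357,340) and side (378,197). The white one is the one meant, since the text names white and it holds the vials. The bin is at top (125,163) and its wide blue band is on the left. If that band is the hood's flat top, the front faces the tray; depth will confirm that.

```bash
cat > h.py <<'E'
import numpy as np,cv2
def load(n):
    f=np.load(f"{n}.npz"); im,d=f["im"],f["d"]; K,R,t=f["K"],f["R"],f["t"]
    v,u=np.mgrid[:420,:560]; c=np.stack([(u-K[0,2])/K[0,0]*d,(v-K[1,2])/K[1,1]*d,d],-1)
    P=(c-t)@R; P[d==0]=np.nan
    return im,P,cv2.cvtColor(im,cv2.COLOR_RGB2HSV)
def circ(xy):
    A=np.c_[2*xy,np.ones(len(xy))]; s=np.linalg.lstsq(A,(xy**2).sum(1),rcond=None)[0]
    return s[:2],np.sqrt(s[2]+s[:2]@s[:2])
E
python3 - <<'E'
from h import *
np.set_printoptions(precision=4,suppress=True)
box=dict(top0=dict(cup=(135,215,395,470),bin=(105,215,60,195),jar=(85,130,325,360),tray=(145,240,235,355),bott=(145,195,250,300),dish=(225,270,198,243),mic=(5,140,180,265)),
 side0=dict(cup=(145,190,245,320),bin=(245,370,165,270),jar=(170,215,185,212),tray=(190,260,210,305),bott=(175,250,228,262),dish=(258,290,283,326),mic=(150,290,100,215)))
for n in box:
    im,P,H=load(n); h,s,v=H[...,0],H[...,1],H[...,2]; print(n,"table z",np.nanmedian(P[240:260,400:430,2]))
    def sub(k,m):
        a,b,c,d=box[n][k]; M=np.zeros(m.shape,bool); M[a:b,c:d]=1; return M&m&np.isfinite(P[...,2])
    blue=(h>100)&(h<130)&(s>120)
    red=((h<8)|(h>172))&(s>140)
    hb=P[sub("cup",blue)]; print("handle blue mean",np.median(hb,0),"n",len(hb)); 
    c=hb.mean(0);w=np.linalg.svd(hb-c)[2][0]; pr=(hb-c)@w; print(" dir",w,"ends",c+w*pr.min(),c+w*pr.max())
    W=P[sub("cup",(s<50)&(v>100)&(P[...,2]>.058)&(P[...,2]<.073))]; 
    o,rr=circ(W[:,:2]); 
    for _ in range(4):
        e=abs(np.linalg.norm(W[:,:2]-o,axis=1)-rr); W=W[e<max(.004,np.percentile(e,70))] if len(W)>25 else W; o,rr=circ(W[:,:2])
    print("rim",o,rr,len(W),"maxz",W[:,2].max())
    rc=P[sub("cup",red)]; print(" caps",len(rc),rc.mean(0),rc[:,2].max())
    bb=P[sub("bin",blue&(P[...,2]>.13))]; print("hood",len(bb),bb.min(0),bb.max(0))
    r=cv2.minAreaRect(bb[:,:2].astype(np.float32)); print(" rect",r)
    fl=P[sub("bin",(s<60)&(v>110)&(P[...,2]>.14))]; r=cv2.minAreaRect(fl[:,:2].astype(np.float32)); cc=fl.mean(0); nn=np.linalg.svd(fl-cc,full_matrices=False)[2][2]; print("flap",cc,"normal",nn*np.sign(nn[2]),"rect",r,"zrange",np.percentile(fl[:,2],[2,98]))
    tr=P[sub("tray",(P[...,2]>.015)&(P[...,2]<.028)&(s<60))]; r=cv2.minAreaRect(tr[:,:2].astype(np.float32)); print("tray",r,cv2.boxPoints(r).tolist())
    tf=P[sub("tray",(P[...,2]>.0)&(P[...,2]<.012)&(s<60)&(v>150))]; print(" floor z",np.median(tf[:,2]))
    for k,zr in(("jar",(.03,.2)),("bott",(.04,.13)),("dish",(.008,.05)),("mic",(.2,.4))):
        q=P[sub(k,(P[...,2]>zr[0])&(P[...,2]<zr[1]))]; print(k,len(q),q.min(0),q.max(0))
im,_,_=load("top0"); cv2.imwrite("pics/crop1.png",cv2.resize(np.hstack([im[140:260,390:470],im[285:405,325:405]])[...,::-1],None,fx=4,fy=4,interpolation=cv2.INTER_CUBIC))
E
```

```text
top0 table z -0.00014271283080029534
handle blue mean [nan nan nan] n 0
  return _methods._mean(a, axis=axis, dtype=dtype,
  ret = um.true_divide(
<stdin>:12: RuntimeWarning: Mean of empty slice.
Traceback (most recent call last):
ValueError: zero-size array to reduction operation minimum which has no identity
```

```bash
cat > m.py <<'E'
from h import *
np.set_printoptions(precision=4,suppress=True)
box=dict(top0=dict(cup=(135,258,395,470),bin=(105,215,60,195),jar=(85,130,325,360),tray=(145,240,235,355),bott=(145,195,250,300),dish=(225,270,198,243),mic=(5,140,180,265)),
 side0=dict(cup=(145,190,245,320),bin=(245,370,165,270),jar=(170,215,185,212),tray=(190,260,210,305),bott=(175,250,228,262),dish=(258,290,283,326),mic=(150,290,100,215)))
for n in box:
    im,P,H=load(n); h,s,v=H[...,0],H[...,1],H[...,2]; print(n,"table z",np.nanmedian(P[240:260,400:430,2]))
    def sub(k,m):
        a,b,c,d=box[n][k]; M=np.zeros(m.shape,bool); M[a:b,c:d]=1; return M&m&np.isfinite(P[...,2])
    blue=(h>100)&(h<130)&(s>120)
    red=((h<8)|(h>172))&(s>140)
    hb=P[sub("cup",blue&(P[...,2]>.03))]; print("handle blue mean",np.median(hb,0),"n",len(hb)); 
    c=hb.mean(0);w=np.linalg.svd(hb-c)[2][0]; pr=(hb-c)@w; print(" dir",w,"ends",c+w*pr.min(),c+w*pr.max())
    W=P[sub("cup",(s<50)&(v>100)&(P[...,2]>.058)&(P[...,2]<.073))]; 
    o,rr=circ(W[:,:2]); 
    for _ in range(4):
        e=abs(np.linalg.norm(W[:,:2]-o,axis=1)-rr); W=W[e<max(.004,np.percentile(e,70))] if len(W)>25 else W; o,rr=circ(W[:,:2])
    print("rim",o,rr,len(W),"maxz",W[:,2].max())
    rc=P[sub("cup",red)]; print(" caps",len(rc),rc.mean(0),rc[:,2].max())
    bb=P[sub("bin",blue&(P[...,2]>.13))]; print("hood",len(bb),bb.min(0),bb.max(0))
    r=cv2.minAreaRect(bb[:,:2].astype(np.float32)); print(" rect",r)
    fl=P[sub("bin",(s<60)&(v>110)&(P[...,2]>.14))]; r=cv2.minAreaRect(fl[:,:2].astype(np.float32)); cc=fl.mean(0); nn=np.linalg.svd(fl-cc,full_matrices=False)[2][2]; print("flap",cc,"normal",nn*np.sign(nn[2]),"rect",r,"zrange",np.percentile(fl[:,2],[2,98]))
    tr=P[sub("tray",(P[...,2]>.015)&(P[...,2]<.028)&(s<60))]; r=cv2.minAreaRect(tr[:,:2].astype(np.float32)); print("tray",r,cv2.boxPoints(r).tolist())
    tf=P[sub("tray",(P[...,2]>.0)&(P[...,2]<.012)&(s<60)&(v>150))]; print(" floor z",np.median(tf[:,2]))
    for k,zr in(("jar",(.03,.2)),("bott",(.04,.13)),("dish",(.008,.05)),("mic",(.2,.4))):
        q=P[sub(k,(P[...,2]>zr[0])&(P[...,2]<zr[1]))]; print(k,len(q),q.min(0),q.max(0))
im,_,_=load("top0"); cv2.imwrite("pics/crop1.png",cv2.resize(np.hstack([im[140:260,390:470],im[265:385,325:405]])[...,::-1],None,fx=4,fy=4,interpolation=cv2.INTER_CUBIC))
E
python3 m.py
```

```text
top0 table z -0.00014271283080029534
handle blue mean [ 0.4763 -0.3613  0.085 ] n 219
 dir [-0.95   -0.1155  0.2903] ends [ 0.5074 -0.358   0.0755] [ 0.4456 -0.3655  0.0944]
rim [ 0.5877 -0.3496] 0.047984708961814136 236 maxz 0.07219452821635931
 caps 209 [ 0.589  -0.349   0.0654] 0.07129623608718029
hood 4822 [0.5261 0.1408 0.1314] [0.7247 0.4202 0.2976]
 rect ((0.6316466331481934, 0.27473175525665283), (0.17197105288505554, 0.27752605080604553), 8.858282089233398)
flap [0.6274 0.2932 0.1569] normal [ 0.0204 -0.1655  0.986 ] rect ((0.62861168384552, 0.2945619523525238), (0.1740574836730957, 0.09948806464672089), 9.750868797302246) zrange [0.1481 0.1663]
tray ((0.5649792551994324, -0.054651305079460144), (0.2579094469547272, 0.22389249503612518), 83.55384063720703) [[0.43926307559013367, -0.17022261023521423], [0.6617400646209717, -0.19535890221595764], [0.6906954050064087, 0.060920000076293945], [0.46821844577789307, 0.08605629205703735]]
 floor z 0.003919376800356285
jar 706 [ 0.7459 -0.195   0.0309] [ 0.8023 -0.137   0.0996]
bott 502 [ 0.5843 -0.0302  0.0405] [0.6427 0.0283 0.1294
[... 618 characters left out ...]
276 -0.1437  0.9892] rect ((0.6272804141044617, 0.3118106424808502), (0.1751294881105423, 0.19479884207248688), 12.204717636108398) zrange [0.1465 0.1666]
tray ((0.5590334534645081, -0.05676683783531189), (0.2600839138031006, 0.23820839822292328), 83.93789672851562) [[0.4268620014190674, -0.17350344359874725], [0.6637383699417114, -0.1986597627401352], [0.6912049055099487, 0.059969767928123474], [0.4543285369873047, 0.08512608706951141]]
 floor z 0.0044401949788760876
jar 371 [ 0.7489 -0.1863  0.0301] [ 0.8065 -0.1296  0.0978]
bott 687 [ 0.5863 -0.3092  0.04  ] [0.6464 0.0343 0.1295]
dish 746 [0.4098 0.0683 0.008 ] [0.5078 0.1689 0.0216]
mic 3006 [0.6687 0.036  0.2001] [0.8969 0.1792 0.3074]
```

View pics/crop1.png

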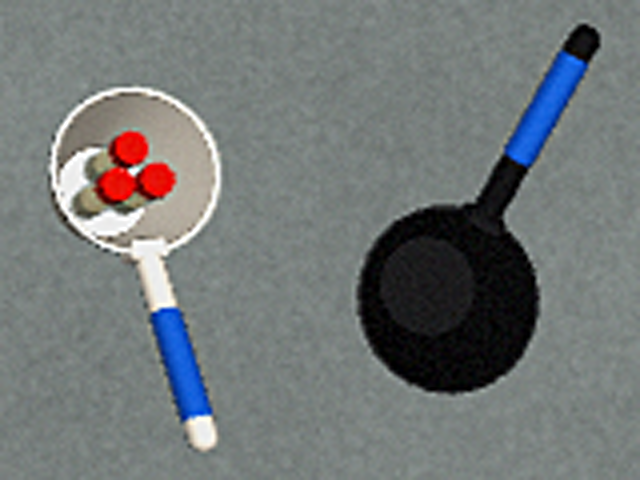

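The crop confirms it: the left cup is white, holds the three red-capped vials and has the blue grip. The right one is black and empty. Cup, grip and tray-floor heights agree with the text. Next I'll refine the bin and tray poses and search for reachable grasp and pour postures.

```bash
cat > m2.py <<'E'
from h import *
np.set_printoptions(precision=4,suppress=True)
for n,bx in(("top0",(105,215,60,195)),("side0",(245,325,165,270))):
    im,P,H=load(n); h,s,v=H[...,0],H[...,1],H[...,2]
    M=np.zeros(h.shape,bool); M[bx[0]:bx[1],bx[2]:bx[3]]=1
    B=P[M&(P[...,2]>.14)&(P[...,2]<.18)&(P[...,0]<.74)&(P[...,1]>.19)]
    # yaw from slope edges: minimise robust area
    best=min(((np.subtract(*np.percentile(B[:,:2]@[-np.sin(a),np.cos(a)],[99.7,.3]))*np.subtract(*np.percentile(B[:,:2]@[np.cos(a),np.sin(a)],[99.7,.3]))),a) for a in np.radians(np.arange(0,20,.25)))[1]
    a=best; u=B[:,:2]@[-np.sin(a),np.cos(a)]; w=B[:,:2]@[np.cos(a),np.sin(a)]
    print(n,"bin yaw deg",np.degrees(a),"u",np.percentile(u,[.3,99.7]),"w",np.percentile(w,[.3,99.7]))
    uc=np.percentile(u,[.3,99.7]).mean()-.0075; wc=np.percentile(w,[.3,99.7]).mean(); print(" origin",uc*np.array([-np.sin(a),np.cos(a)])+wc*np.array([np.cos(a),np.sin(a)]))
    for k in(-.05,0,.03): 
        q=B[abs(u-uc-k)<.004]; print("  z at x=",k,np.median(q[:,2]),end="")
    M=np.zeros(h.shape,bool)
    bx=(140,245,232,360) if n=="top0" else (190,265,205,305)
    M[bx[0]:bx[1],bx[2]:bx[3]]=1
    W=M&(s<40)&(v>170)&(P[...,2]<.03)
    cs,_=cv2.findContours(W.astype(np.uint8),0,2); c=max(cs,key=cv2.contourArea); L=np.zeros(h.shape,np.uint8);cv2.drawContours(L,[c],-1,1,-1)
    T=P[(L>0)&(P[...,2]<.03)&(P[...,2]>.001)]; r=cv2.minAreaRect(T[:,:2].astype(np.float32)); print("\n tray",r)
    a=np.radians((r[2]+45)%90-45); 
    for d in([np.cos(a),np.sin(a)],[-np.sin(a),np.cos(a)]): print("  ext",np.percentile(T[:,:2]@d,[.5,99.5]),np.ptp(np.percentile(T[:,:2]@d,[.5,99.5])))
E
python3 m2.py
```

```text
top0 bin yaw deg 10.0 u [0.1055 0.2949] w [0.5857 0.7514]
 origin [0.6249 0.3058]
  z at x= -0.05 0.15020087947690983  z at x= 0 0.15923104698162718  z at x= 0.03 0.16453347224093007
 tray ((0.5830010175704956, -0.060689136385917664), (0.2587287127971649, 0.19944678246974945), 83.38790130615234)
  ext [0.4873 0.678 ] 0.19068744639662216
  ext [-0.1168  0.1334] 0.2501634645864834
side0 bin yaw deg 10.0 u [0.1053 0.2981] w [0.5872 0.7551]
 origin [0.6272 0.3078]
  z at x= -0.05 0.15102470266908605  z at x= 0 0.16020194347193673  z at x= 0.03 0.1653754101175881
 tray ((0.5798630118370056, -0.06927499175071716), (0.27994459867477417, 0.19234760105609894), 83.74369049072266)
  ext [0.4884 0.6787] 0.1902704752506144
  ext [-0.1218  0.131 ] 0.25280299097530917
```

```bash
cat > geo.py <<'E'
import numpy as np
from scipy.spatial.transform import Rotation as R
rz=lambda a:R.from_euler("z",a)
BY=np.radians(100); BO=np.array([.626,.3068,0]); TY=np.radians(-6.5); TO=np.array([.580,-.0596,0])
CUP0=np.array([.588,-.3495,.033]); YAW0=.099
GRIP=np.array([-.112,0,.045])
def tool(phi,flip,grip=GRIP):      # tool pose in cup frame
    t=np.array([np.cos(phi),0,-np.sin(phi)]); y=np.array([0,1.,0])*flip; 
    return grip-.006*t, R.from_matrix(np.c_[np.cross(y,t),y,t])
def tcp(c,Rc,T): return c+Rc.apply(T[0]), (Rc*T[1]).as_quat()
def up(x,y,z,yaw,T): return tcp(np.array([x,y,z]),rz(yaw),T)
def pourcup(th,d,zr,beta,by=0.):   # cup pose: tilt th deg to bin +x, rim low point d past hinge at height zr (bin frame)
    a=np.radians(th); low=np.array([.033*np.sin(a)+.05*np.cos(a)*-1*-1,0,.033*np.cos(a)-.05*np.sin(a)])
    # cup z->(sin,0,cos); pour-side radial ->(cos,0,-sin)
    c=np.array([d-.06,by,zr])-low
    Rb=R.from_euler("y",a)*rz(-np.pi/2-beta)   # handle towards bin +y, turned back by beta
    return BO+rz(BY).apply(c), rz(BY)*Rb
def path(beta,d=.048,z0=.156):
    return [(pourcup(th,d,z0-d*np.tan(np.radians(th-73))+e,beta)) for th,e in((0,.12),(35,.07),(72,.03),(72,.004),(80,0),(85,0),(90,0),(95,0),(100,0),(105,0))]
E
cat > scan.py <<'E'
from workcell import r
from geo import *
np.set_printoptions(precision=2,suppress=True)
h=rz(BY).apply([0,1,0]); c,Rc=pourcup(90,.048,.13,0); print("check handle dir",Rc.apply([-1,0,0]),h,"mouth",Rc.apply([0,0,1]),c)
tx=TO+rz(TY).apply([-.003,-.052,0])
for phi in(17,25,35,45,55):
  for f in(1,-1):
    T=tool(np.radians(phi),f)
    for b in(0,15,30,45):
      beta=np.radians(b)
      P=[up(*CUP0,YAW0,T),up(*CUP0[:2],.25,YAW0,T)]+[tcp(c,Rc,T) for c,Rc in path(beta)]+[up(*tx[:2],.25,.1,T),up(*tx[:2],.038,.1,T)]
      Q=[r.solve_ik(p,q) for p,q in P]; ok="".join("x" if q is None else "o" for q in Q)
      if all(q is not None for q in Q): print(phi,f,b,ok,"maxjump",np.abs(np.diff(Q,axis=0)).max(0),"\n",np.array(Q)[[0,2,5,11,13]])
      else: print(phi,f,b,ok)
E
python3 scan.py
```

```text
check handle dir [-0.98 -0.17  0.  ] [-0.98 -0.17  0.  ] mouth [-0.17  0.98  0.  ] [0.63 0.26 0.18]
17 1 0 ooxooooooooooo
17 1 15 ooxxoooooooooo
17 1 30 ooxxxxoooooooo
17 1 45 ooxxxxoooooooo
17 -1 0 ooxoooxooooooo
17 -1 15 ooxxoooooxoooo
17 -1 30 ooxxxxoooooxoo
17 -1 45 ooxxxxoooooooo
25 1 0 ooxxxxxxxxxxoo
25 1 15 ooxxxxxxxxxooo
25 1 30 ooxxxxxxxxoooo
25 1 45 ooxxxxxxxooooo
25 -1 0 ooxxxxxxxxxxoo
25 -1 15 ooxxxxxxxxxooo
25 -1 30 ooxxxxxxxxoxoo
25 -1 45 ooxxxxxxxooooo
35 1 0 oooxxxxxxxxxoo
35 1 15 oooxxxxxxxxxoo
35 1 30 oooxxxxxxxxxoo
35 1 45 oooxxxxxxxxooo
35 -1 0 oooxxxxxxxxxoo
35 -1 15 oooxxxxxxxxxoo
35 -1 30 oooxxxxxxxxxoo
35 -1 45 ooxxxxxxxxxooo
45 1 0 oooxxxxxxxxxoo
45 1 15 oooxxxxxxxxxoo
45 1 30 oooxxxxxxxxxoo
45 1 45 oooxxxxxxxxxoo
45 -1 0 oooxxxxxxxxxoo
45 -1 15 oooxxxxxxxxxoo
45 -1 30 oooxxxxxxxxxoo
45 -1 45 oooxxxxxxxxxoo
55 1 0 ooooxxxxxxxxoo
55 1 15 oooxxxxxxxxxoo
55 1 30 oooxxxxxxxxxoo
55 1 45 oooxxxxxxxxxoo
55 -1 0 ooooxxxxxxxxoo
55 -1 15 oooxxxxxxxxxoo
55 -1 30 oooxxxxxxxxxoo
55 -1 45 oooxxxxxxxxxoo
```

```bash
cat > scan2.py <<'E'
from workcell import r
from geo import *
np.set_printoptions(precision=2,suppress=True)
tx=TO+rz(TY).apply([-.003,-.052,0])
def plan(T,b):
    z=lambda th:.156-.048*np.tan(np.radians(th-73))
    L=[("lift",*up(*CUP0[:2],.26,YAW0,T)),("mid",*up(.56,-.15,.26,.1,T)),("pre",*up(.57,.14,.26,.12,T))]
    for th,e in((35,.05),(72,.04),(72,.004),(80,0),(85,0),(90,0),(95,0),(100,0),(105,0)):
        c,Rc=pourcup(th,.048,(z(th) if th>70 else .19)+e,b); L.append((f"t{th}",*tcp(c,Rc,T)))
    return [("pick",*up(*CUP0,YAW0,T))]+L+[("trayup",*up(*tx[:2],.25,.1,T)),("tray",*up(*tx[:2],.038,.1,T))]
if __name__=="__main__":
  for phi in(12,17,20):
   for f in(1,-1):
    for b in(-10,0,10):
      L=plan(tool(np.radians(phi),f),np.radians(b)); Q=[r.solve_ik(p,q) for _,p,q in L]
      print(phi,f,b,"".join("x" if q is None else "o" for q in Q))
      if phi==17 and b==0 or (phi==12 and b==10):
        for l,q in zip(L,Q): print(l[0],l[1],q)
E
python3 scan2.py
```

```text
12 1 -10 ooooooooooooooo
12 1 0 ooooooooooooooo
12 1 10 ooooooooooooooo
pick [ 0.47 -0.36  0.08] [-1.29  0.94  2.03  1.71  1.33  1.74]
lift [ 0.47 -0.36  0.31] [-1.29  0.43  1.99  1.56  1.3   2.31]
mid [ 0.44 -0.16  0.31] [-1.18  0.19  2.45  1.73  1.25  2.09]
pre [0.45 0.13 0.31] [0.09 0.1  2.57 3.1  0.9  1.59]
t35 [0.52 0.26 0.27] [0.68 0.54 2.22 3.97 1.23 0.69]
t72 [0.51 0.28 0.23] [0.72 0.78 2.21 3.94 1.56 0.23]
t72 [0.51 0.28 0.19] [0.72 0.88 2.2  3.94 1.62 0.29]
t80 [0.51 0.28 0.18] [0.72 0.93 2.19 3.92 1.69 0.19]
t85 [0.51 0.29 0.18] [0.72 0.96 2.18 3.91 1.72 0.12]
t90 [0.51 0.29 0.17] [0.72 0.99 2.18 3.9  1.76 0.05]
t95 [0.51 0.29 0.16] [ 0.71  1.02  2.17  3.88  1.8  -0.02]
t100 [0.51 0.29 0.16] [ 0.7   1.05  2.17  3.86  1.83 -0.09]
t105 [0.51 0.29 0.15] [ 0.7   1.08  2.16  3.84  1.87 -0.16]
trayup [ 0.45 -0.12  0.3 ] [-1.06  0.19  2.51  1.86  1.21  2.  ]
tray [ 0.45 -0.12  0.08] [-1.06  1.12  2.57  2.03  1.6   1.07]
12 -1 -10 ooooooooooooooo
12 -1 0 ooooooooxoooooo
12 -1 10 ooooooooooxoooo
pick [ 0.47 -0.36  0.08] [-1.29  0.94  2.03  1.71  1.33 -1.4 ]
lift [ 0.47 -0.36  0.31]
[... 2065 characters left out ...]
.25  3.87  0.89 -2.57]
t72 [0.51 0.27 0.25] None
t72 [0.51 0.27 0.21] [ 0.73  0.68  2.2   4.01  1.31 -3.04]
t80 [0.51 0.28 0.2 ] None
t85 [0.51 0.28 0.2 ] [0.76 0.77 2.17 4.04 1.42 3.07]
t90 [0.51 0.29 0.19] [0.77 0.81 2.16 4.04 1.46 3.01]
t95 [0.51 0.29 0.19] [0.78 0.84 2.15 4.04 1.5  2.94]
t100 [0.51 0.3  0.18] [0.79 0.88 2.14 4.04 1.54 2.88]
t105 [0.51 0.3  0.17] [0.79 0.92 2.13 4.04 1.59 2.81]
trayup [ 0.45 -0.12  0.3 ] [-1.03  0.11  2.46  1.78  1.09 -0.99]
tray [ 0.45 -0.12  0.08] [-1.03  1.02  2.58  2.09  1.49 -1.98]
17 -1 10 oooooooooxooooo
20 1 -10 oooooxoxxxxxxoo
20 1 0 ooooooooooooooo
20 1 10 ooooxxooooooooo
20 -1 -10 oooooxoxxxxxxoo
20 -1 0 ooooooooooooooo
20 -1 10 ooooxxoooxooooo
```

```bash
cat > pick.py <<'E'
from workcell import r, command_gripper, optics
from geo import *; import cv2
np.set_printoptions(precision=3,suppress=True)
T=tool(np.radians(15),1); p,q=up(*CUP0,YAW0,T); tz=R.from_quat(q).apply([0,0,1])
b=p-.09*tz; bh=b+[0,0,.22]
print(b,bh,r.solve_ik(b,q),r.solve_ik(bh,q))
command_gripper(.085,100)
r.reach(bh,q); print(r.read_state()["joint_positions"])
r.move_straight(b,q,speed=.12)
print("stopped",r.move_straight(p,q,speed=.06,max_force=8))
s=r.read_state(); print(s["time_s"],s["joint_positions"],s["eef_pos"]-p,s["contact_force"])
for n in("top","side"):
    im,d=optics.get_image(n); np.savez(f"{n}1.npz",im=im,d=d,**optics.camera_model(n))
    c=im[130:270,360:500] if n=="top" else im[130:210,220:360]; c=cv2.resize(c,(400,int(400*c.shape[0]/c.shape[1]))); globals()[n]=c
cv2.imwrite("pics/pick1.png",np.vstack([top[:360],side])[...,::-1])
E
python3 pick.py
```

```text
[ 0.384 -0.37   0.103] [ 0.384 -0.37   0.323] [-1.495  0.844  2.108  1.498  1.318  1.767] [-1.495  0.342  2.018  1.369  1.402  2.366]
[-1.493  0.342  2.018  1.368  1.402  2.366]
stopped False
7.0917 [-1.286  0.905  2.038  1.701  1.278  1.775] [-0. -0.  0.] [-0.232 -1.331 -0.781]
```

View pics/pick1.png

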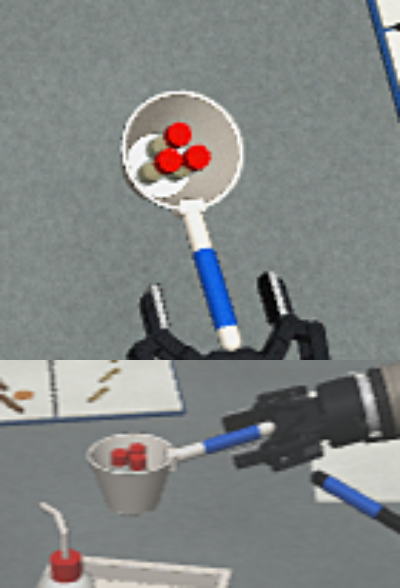

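The handle bar (blue grip at about (212,285) in the upper crop) lies centred between the open fingers and the cup hasn't moved. I'll close, lift and check the cup's pose in the hand.

```bash
cat > lift.py <<'E'
from workcell import r, command_gripper, optics
from geo import *; import cv2
from h import load,circ
np.set_printoptions(precision=4,suppress=True)
T=tool(np.radians(15),1)
command_gripper(0.0,110); s=r.read_state(); print("grip",s["grip_width"],s["grip_force"],s["contact_force"])
p,q=up(*CUP0[:2],.26,YAW0,T)
r.move_straight(p,q,speed=.12); s=r.read_state(); print(s["time_s"],s["grip_width"],s["contact_force"],s["eef_pos"]-p)
for n in("top","side"):
    im,d=optics.get_image(n); np.savez(f"{n}2.npz",im=im,d=d,**optics.camera_model(n))
    im,P,H=load(n+"2"); h,sa,v=H[...,0],H[...,1],H[...,2]
    m=(sa<60)&(v>90)&(abs(P[...,2]-.293)<.012)&(np.hypot(P[...,0]-CUP0[0],P[...,1]-CUP0[1])<.065)
    W=P[m]; 
    A=np.c_[W[:,:2]-CUP0[:2],np.ones(len(W))]; k=np.linalg.lstsq(A,W[:,2],rcond=None)[0]
    o,rr=circ(W[:,:2]); print(n,len(W),"rim",o,rr,"z plane",k)
    b=P[(h>100)&(h<130)&(sa>120)&(P[...,2]>.25)]; print(" blue",b.mean(0) if len(b) else None,len(b))
    rd=P[((h<8)|(h>172))&(sa>140)&(P[...,2]>.2)]; print(" caps",rd.mean(0),len(rd))
E
python3 lift.py
```

```text
grip 0.013720499634437288 107.08825707435608 [ 1.1295 -0.2159  0.8073]
9.8917 0.01371200337761104 [ 0.0066  0.4019 -1.4817] [-0.      0.0001 -0.0006]
top 751 rim [ 0.5864 -0.3478] 0.04801661490633022 z plane [-0.0411  0.0285  0.2898]
 blue [ 0.4957 -0.2772  0.3204] 409
 caps [ 0.5883 -0.3316  0.2936] 389
side 269 rim [ 0.588  -0.3478] 0.04782473283829728 z plane [-0.0315 -0.0106  0.2882]
 blue [ 0.4908 -0.3545  0.3059] 20
 caps [ 0.5905 -0.3423  0.29  ] 66
```

Grip is firm at 13.7 mm on the bar. The cup has sagged about 2° nose-down in the hand, so I'll correct the hand-to-cup angle to 13°. Next is the carry to a pose before the bin.

```bash
cat > carry.py <<'E'
from workcell import r, optics
from geo import *; import cv2
np.set_printoptions(precision=3,suppress=True)
T=tool(np.radians(13),1)
def go(p,q,sp):
    q0=r.read_state()
    a=q0["joint_positions"]; r.move_straight(p,q,speed=sp); s=r.read_state(); print(s["time_s"],s["eef_pos"],s["joint_positions"],s["contact_force"])
go(*up(.565,-.15,.26,.10,T),.12)
go(*up(.575,.0,.26,.11,T),.09)
go(*up(.575,.14,.26,.12,T),.09)
z=lambda th:.156-.048*np.tan(np.radians(th-73))
for th,zz in((20,.22),(40,.21),(58,.20),(72,z(72)+.025)):
    go(*tcp(*pourcup(th,.048,zz,0),T),.06)
for n in("top","side"):
    im,d=optics.get_image(n); np.savez(f"{n}3.npz",im=im,d=d,**optics.camera_model(n)); globals()[n]=im
cv2.imwrite("pics/pre.png",np.vstack([cv2.resize(top[80:230,50:290],(480,300)),cv2.resize(side[150:300,120:360],(480,300))])[...,::-1])
E
python3 carry.py
```

```text
11.8167 [ 0.448 -0.162  0.306] [-1.153  0.175  2.43   1.729  1.214  2.115] [ 0.238  0.804 -0.969]
13.625 [ 0.458 -0.013  0.306] [-0.67   0.059  2.593  2.207  1.019  1.969] [ 0.001  0.202 -2.257]
15.3167 [0.458 0.126 0.306] [0.086 0.091 2.553 3.098 0.847 1.592] [ 0.235 -0.351 -3.146]
17.725 [0.519 0.233 0.25 ] [0.466 0.435 2.341 3.57  1.021 1.061] [ 0.135  0.071 -1.957]
18.225 [0.517 0.245 0.252] [0.563 0.475 2.301 3.745 1.087 0.655] [ 0.227  0.569 -1.181]
18.6917 [0.515 0.259 0.249] [0.639 0.538 2.267 3.854 1.188 0.331] [-0.017  0.253 -2.676]
19.175 [0.513 0.271 0.234] [0.687 0.629 2.244 3.902 1.302 0.126] [ 0.264  0.63  -2.078]
```

View pics/pre.png

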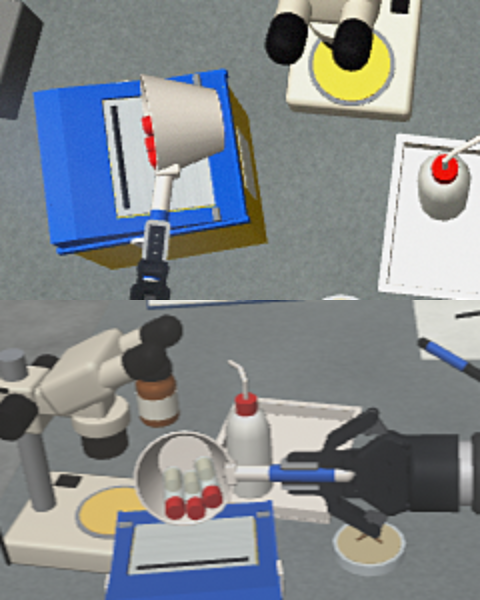

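```bash
python3 - <<'E'
from geo import *
from h import load
np.set_printoptions(precision=4,suppress=True)
c,Rc=pourcup(72,.048,.1568+.025,0); print("expected cup in bin", rz(-BY).apply(c-BO))
for n in("top3","side3"):
    im,P,H=load(n); B=(P-BO).reshape(-1,3)@rz(BY).as_matrix(); s=H[...,1].ravel(); v=H[...,2].ravel()
    L=rz(BY).inv()*Rc; q=(B-rz(-BY).apply(c-BO))@L.as_matrix()   # cup frame coords
    m=(s<60)&(v>80)&(np.linalg.norm(q,axis=1)<.075)&(B[:,2]>.168); q=q[m]; b=B[m]
    print(n,m.sum(),"bin y",np.percentile(b[:,1],[.5,99.5]),"z",np.percentile(b[:,2],[.5,99.5]),"x",np.percentile(b[:,0],[.5,99.5]))
    print("  cupframe x",np.percentile(q[:,0],[.5,99.5]),"y",np.percentile(q[:,1],[.5,99.5]),"z",np.percentile(q[:,2],[.5,99.5]))
    # flared wall fit: |xy-o| = .040+z*tan17 (outer), solve o,dz
    from scipy.optimize import least_squares
    f=lambda k:np.hypot(q[:,0]-k[0],q[:,1]-k[1])-(.04+(q[:,2]-k[2])*.303)
    if n=="top3": print("  offset",least_squares(f,[0,0,0],loss="soft_l1",f_scale=.002).x[:2])
E
```

```text
expected cup in bin [-0.0588 -0.      0.2192]
top3 1568 bin y [-0.0473  0.0656] z [0.1957 0.2766] x [-0.0943 -0.0148]
  cupframe x [-0.0656  0.0473] y [-0.0496  0.0353] z [-0.0286  0.0376]
  offset [ 0.0024 -0.0003]
side3 1631 bin y [-0.0511  0.0619] z [0.1851 0.2765] x [-0.0913 -0.0096]
  cupframe x [-0.0619  0.0511] y [-0.0483  0.0471] z [-0.0284  0.0403]
```

The cup is within about 2 mm of where it should be, centred over the flap. In the picture the rim hangs over the flap at (150,150) in the upper half, with the caps inside. Now I push and pour.

```bash
cat > pour.py <<'E'
from workcell import r, optics
from geo import *; import cv2
np.set_printoptions(precision=3,suppress=True)
T=tool(np.radians(13),1)
z=lambda th:.156-.048*np.tan(np.radians(th-73))
for th,e,sp in((72,.004,.04),(78,0,.03),(83,-.002,.03),(88,-.002,.03),(94,-.001,.04),(100,0,.04),(105,0,.04)):
    p,q=tcp(*pourcup(th,.048,z(th)+e,0),T); r.move_straight(p,q,speed=sp)
    s=r.read_state(); print(th,round(z(th)+e,4),s["time_s"],s["contact_force"],s["torque"],(s["eef_pos"]-p)*1e3)
r.hold(1.0); print(r.read_state()["contact_force"])
for n in("top","side"):
    im,d=optics.get_image(n); np.savez(f"{n}4.npz",im=im,d=d,**optics.camera_model(n)); globals()[n]=im
cv2.imwrite("pics/pour.png",np.vstack([cv2.resize(top[80:230,50:290],(480,300)),cv2.resize(side[150:300,120:360],(480,300))])[...,::-1])
E
python3 pour.py
```

```text
72 0.1608 19.95 [-0.528  0.156 -2.428] [ 0.111  0.955 -0.014] [ 0.011  0.053 -0.208]
78 0.1518 20.45 [-0.647 -0.743  0.714] [ 0.104  0.427 -0.062] [0.088 0.061 0.416]
83 0.1455 20.8667 [ 0.85  -0.441 -0.679] [ 0.078  0.368 -0.037] [ 0.091 -0.022  0.221]
88 0.1411 21.2417 [ 0.506 -1.141  0.39 ] [ 0.044  0.295 -0.091] [ 0.05  -0.075  0.13 ]
94 0.1366 21.5917 [ 0.192 -0.839  0.294] [ 0.042  0.297 -0.021] [ 0.03  -0.015  0.064]
100 0.1315 21.9583 [0.116 0.745 1.564] [0.031 0.04  0.095] [-0.003  0.08   0.274]
105 0.126 22.325 [1.793 0.905 2.113] [0.081 0.077 0.227] [0.033 0.111 0.177]
[0.695 1.558 1.999]
```

View pics/pour.png

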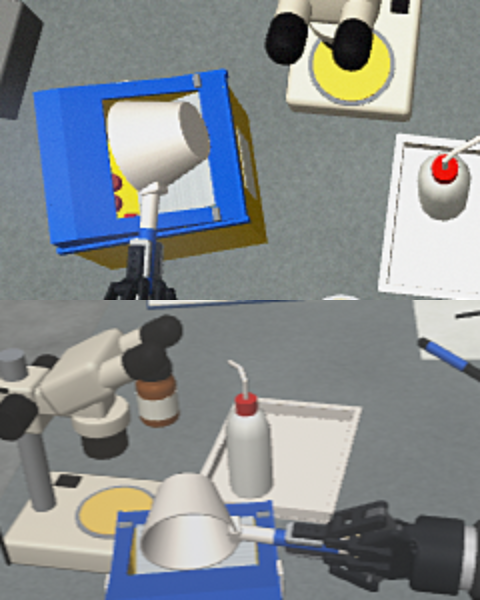

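The cup is empty and the flap is held down. Two vials show inside the bin at (117,185)/(117,200). I'll lift off, turn the cup upright and check.

```bash
cat > back.py <<'E'
from workcell import r, optics
from geo import *; from h import load; import cv2
np.set_printoptions(precision=4,suppress=True)
T=tool(np.radians(13),1)
def go(p,q,sp): r.move_straight(p,q,speed=sp)
for th,zz,sp in((103,.18,.06),(80,.2,.06),(58,.205,.06),(40,.21,.06),(20,.22,.06)): go(*tcp(*pourcup(th,.048,zz,0),T),sp)
go(*up(.575,.14,.26,.12,T),.09); go(*up(.575,.0,.26,.11,T),.09)
tx=TO+rz(TY).apply([-.003,-.052,0]); go(*up(*tx[:2],.20,.10,T),.09)
s=r.read_state(); print(s["time_s"],s["grip_width"],s["contact_force"],"target",tx)
for n in("top","side"):
    im,d=optics.get_image(n); np.savez(f"{n}5.npz",im=im,d=d,**optics.camera_model(n)); globals()[n]=im
    im,P,H=load(n+"5"); sa,v=H[...,1],H[...,2]
    W=P[(sa<60)&(v>90)&(np.hypot(P[...,0]-tx[0],P[...,1]-tx[1])<.06)&(abs(P[...,2]-.233)<.012)]
    k=np.linalg.lstsq(np.c_[W[:,:2]-tx[:2],np.ones(len(W))],W[:,2],rcond=None)[0]
    print(n,len(W),"rim bbox mid",(W.min(0)+W.max(0))/2,np.ptp(W,axis=0),"plane",k)
    B=(P-BO).reshape(-1,3)@rz(BY).as_matrix(); F=B[(abs(B[:,0]+.01)<.03)&(abs(B[:,1])<.05)]; F=F[np.isfinite(F[:,2])]; print(" flap slope",np.polyfit(F[:,0],F[:,2],1))
cv2.imwrite("pics/back.png",np.vstack([cv2.resize(top[80:260,60:390],(550,300)),cv2.resize(side[140:320,120:450],(550,300))])[...,::-1])
E
python3 back.py
```

```text
31.575 0.01354665624375596 [-0.3479 -0.1045 -1.5173] target [ 0.5711 -0.1109  0.    ]
top 751 rim bbox mid [ 0.5668 -0.1105  0.2317] [0.1104 0.0985 0.0213] plane [-0.0305  0.0205  0.2328]
 flap slope [0.152  0.1579]
side 467 rim bbox mid [ 0.568  -0.1098  0.2312] [0.1125 0.1052 0.0202] plane [-0.009   0.0077  0.2309]
 flap slope [0.1774 0.1599]
```

View pics/back.png

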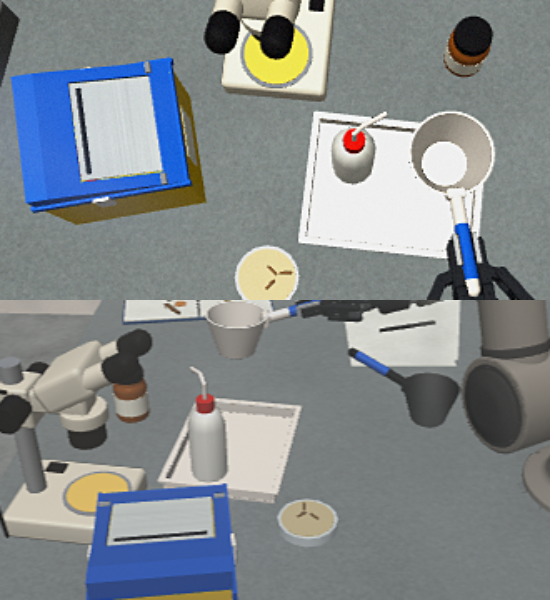

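The flap is shut, with the measured slope at about 10°. The cup is empty and upright above the tray's free half, and bottle, jar and dish stand undisturbed. I'll lower it and release.

```bash
cat > place.py <<'E'
from workcell import r, command_gripper, optics
from geo import *; from h import load; import cv2
np.set_printoptions(precision=4,suppress=True)
T=tool(np.radians(13),1)
tx=TO+rz(TY).apply([-.003,-.052,0])
r.move_straight(*up(*tx[:2],.048,.10,T),speed=.1)
hit=r.move_straight(*up(*tx[:2],.033,.10,T),speed=.015,max_force=3)
s=r.read_state(); p0,_=up(*tx[:2],.037,.10,T); print(hit,s["time_s"],"dz",s["eef_pos"]-p0,s["contact_force"])
command_gripper(.04); r.hold(.3); command_gripper(.085); r.hold(.2)
s=r.read_state(); tz=R.from_quat(s["eef_rot"]).apply([0,0,1]); p=s["eef_pos"]
r.move_straight(p-.1*tz,speed=.08); r.move_straight(p-.1*tz+[0,0,.12],speed=.12)
s=r.read_state(); print(s["time_s"],s["contact_force"])
for n in("top","side"):
    im,d=optics.get_image(n); np.savez(f"{n}6.npz",im=im,d=d,**optics.camera_model(n)); globals()[n]=im
    im,P,H=load(n+"6"); sa,v=H[...,1],H[...,2]
    W=P[(sa<60)&(v>90)&(np.hypot(P[...,0]-tx[0],P[...,1]-tx[1])<.06)&(abs(P[...,2]-.07)<.01)]
    k=np.linalg.lstsq(np.c_[W[:,:2]-tx[:2],np.ones(len(W))],W[:,2],rcond=None)[0]
    m=(W.min(0)+W.max(0))/2; print(n,len(W),"rim mid",m,"tray frame",rz(-TY).apply(m-TO),"plane",k)
    for nm,c,zr,rad in(("bott",(.614,0),(.04,.13),.05),("jar",(.776,-.163),(.03,.1),.05),("dish",(.456,.118),(.008,.03),.06)):
        for st in("0","6"):
            _,Q,_=load(n+st); q=Q[(np.hypot(Q[...,0]-c[0],Q[...,1]-c[1])<rad)&(Q[...,2]>zr[0])&(Q[...,2]<zr[1])]; print("  ",nm,st,q.mean(0) if len(q) else None)
cv2.imwrite("pics/end.png",np.vstack([cv2.resize(top[80:260,60:390],(550,300)),cv2.resize(side[140:320,120:450],(550,300))])[...,::-1])
E
python3 place.py
```

```text
True 34.2417 dz [ 0.     -0.     -0.0033] [-1.8455 -0.6759  2.8749]Traceback (most recent call last):
  File "place.py", line 11, in <module>
    r.move_straight(p-.1*tz,speed=.08); r.move_straight(p-.1*tz+[0,0,.12],speed=.12)
    ~~~~~~~~~~~~~~~^^^^^^^^^^^^^^^^^^^
workcell.PlanningError: the arm cannot follow that straight line within its joint ranges
```

```bash
python3 - <<'E'
s=open("place.py").read().split("\n")
i=[k for k,l in enumerate(s) if l.startswith("r.move_straight(*up(*tx[:2],.048")][0]
j=[k for k,l in enumerate(s) if l.startswith("s=r.read_state(); tz=")][0]
s[i:j]=[]
k=[k for k,l in enumerate(s) if l.startswith("r.move_straight(p-.1")][0]
s[k]='''for b in(.05,.035,.02,.0):
    try: r.move_straight(p-b*tz,speed=.06); print("back",b); break
    except r.PlanningError: pass
print("bump",r.move_straight(p-b*tz+[0,0,.13],speed=.08,max_force=4)); r.hold(.3)'''
open("place2.py","w").write("\n".join(s))
E
python3 place2.py
```

```text
back 0.05Traceback (most recent call last):
  File "place2.py", line 10, in <module>
    print("bump",r.move_straight(p-b*tz+[0,0,.13],speed=.08,max_force=4)); r.hold(.3)
                 ~~~~~~~~~~~~~~~^^^^^^^^^^^^^^^^^^^^^^^^^^^^^^^^^^^^^^^^
workcell.PlanningError: the arm cannot follow that straight line within its joint ranges
```

```bash
python3 - <<'E'
s=open("place2.py").read()
a=s.index("for b in"); e=s.index("r.hold(.3)")
s=s[:a]+'''h=np.array([tz[0],tz[1],0])
for f,u in((0,.06),(.01,.06),(.02,.1),(.03,.1),(.045,.12)):
    try: print("bump",r.move_straight(p+f*h+[0,0,u],speed=.07,max_force=4),f,u); break
    except r.PlanningError: print("no",f,u)
'''+s[e:]
open("place3.py","w").write(s)
E
python3 place3.py
```

```text
no 0 0.06
bump False 0.01 0.06
37.9333 [-0.301   0.6561  0.4917]
top 416 rim mid [ 0.568  -0.1107  0.0692] tray frame [-0.0061 -0.0521  0.0692] plane [-0.0415  0.0023  0.0682]
   bott 0 [0.6022 0.0003 0.104 ]
   bott 6 [0.602  0.0004 0.1035]
   jar 0 [ 0.7682 -0.1634  0.0802]
   jar 6 [ 0.7683 -0.1634  0.0803]
   dish 0 [0.4516 0.1212 0.0159]
   dish 6 [0.4516 0.1212 0.0158]
side 259 rim mid [ 0.5664 -0.1102  0.069 ] tray frame [-0.0078 -0.0518  0.069 ] plane [-0.0315  0.0016  0.0667]
   bott 0 [0.6132 0.0195 0.0878]
   bott 6 [0.6131 0.0197 0.0877]
   jar 0 [ 0.7715 -0.1467  0.0615]
   jar 6 [ 0.7716 -0.1468  0.0614]
   dish 0 [0.4531 0.1266 0.0162]
   dish 6 [0.4533 0.1264 0.0161]
```

View pics/end.png

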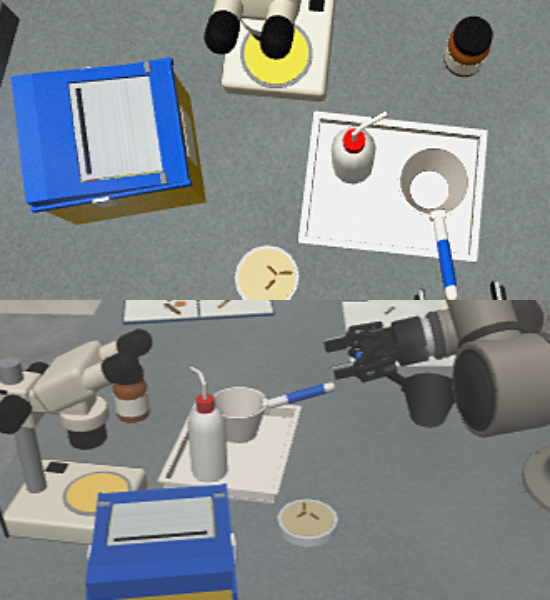

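```bash
python3 - <<'E'
from geo import *; from h import load
np.set_printoptions(precision=4,suppress=True)
tx=TO+rz(TY).apply([-.003,-.052,0])
for n in("top","side"):
    for st,c,z in(("0",CUP0[:2],.066),("6",np.array([.5715,-.1105]),.07)):
        _,P,H=load(n+st); e=rz(-.1).apply(np.c_[(P[...,:2]-c).reshape(-1,2),np.zeros(P[...,0].size)]); r_=np.hypot(e[:,0],e[:,1]); zz=P[...,2].ravel()
        m=(H[...,1].ravel()<60)&(H[...,2].ravel()>90)&(r_<.054)&(r_>.042)&(abs(zz-z)<.008)&(np.abs(np.arctan2(e[:,1],-e[:,0]))>.4)
        print(n,st,m.sum(),np.linalg.lstsq(np.c_[e[m][:,:2],np.ones(m.sum())],zz[m],rcond=None)[0])
    for st in "06":
        _,P,H=load(n+st); q=P[(H[...,2]<60)&(P[...,2]>.02)&(P[...,2]<.075)&(np.hypot(P[...,0]-.28,P[...,1]+.17)<.12)]; print(" black",st,len(q),q.mean(0),np.ptp(q,axis=0))
from workcell import r; s=r.read_state(); print(s["eef_pos"],s["contact_force"],s["joint_positions"])
E
```

```text
top 0 284 [-0.0103  0.0188  0.0644]
top 6 266 [-0.0262  0.0125  0.0688]
 black 0 1071 [ 0.2418 -0.1927  0.0507] [0.1227 0.0985 0.0549]
 black 6 163 [ 0.2884 -0.2118  0.0647] [0.0571 0.0244 0.0423]
side 0 129 [-0.0023  0.006   0.0633]
side 6 146 [-0.0104  0.0045  0.0675]
 black 0 183 [ 0.2628 -0.1874  0.0585] [0.125  0.0756 0.0524]
 black 6 373 [ 0.256  -0.1878  0.0523] [0.1153 0.0915 0.0527]
[ 0.4152 -0.1268  0.1507] [ 0.6488 -0.0757 -0.3214] [-1.2321  0.8963  2.6869  1.8821  1.4653  1.1407]
```

```bash
python3 - <<'E'
from workcell import r, optics
import numpy as np
j=np.array(r.read_state()["joint_positions"]); r.movej(j+[0,-.45,-.06,0,0,0]); r.hold(.5)
s=r.read_state(); print(s["time_s"],s["eef_pos"],s["contact_force"])
from h import load
im,d=optics.get_image("top"); np.savez("top7.npz",im=im,d=d,**optics.camera_model("top"))
for k in("top6","top7"):
    _,P,H=load(k); q=P[(np.hypot(P[...,0]-.571,P[...,1]+.11)<.045)&(abs(P[...,2]-.03)<.045)]; print(q.mean(0))
print(r.finish_job())
E
```

```text
39.1167 [ 0.42527184 -0.15536359  0.27295127] [0.37989976 0.16524896 1.00803129]
[ 0.57317486 -0.11152954  0.02597595]
[ 0.57326562 -0.11174859  0.02597457]
the job is handed in; nothing more can be done
None
```

I handed the job in at about 39 s: the rim pushed the flap open, the cup emptied into the bin (two vials seen inside, the third not seen separately) and the flap is shut. The empty cup stands released and upright in the tray, the bottle, jar and dish have not moved, and I have no verdict back.

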